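# Hook one kit box out of a packed supply crate

### The arm

A 6-joint arm with a two-finger parallel gripper is mounted at the origin on a cart in front of the work surface, level with it; the furniture and walls round the work are solid. World frame = base frame: x ahead of the robot, y to its left, z up, the work surface at z = 0. Lengths are in m, angles in degrees, forces in N, time in s.
With the tool pointing down it reaches from about 0.35 to 0.875 m from the base axis. Payload 4.2 kg.
Tool frame: the origin (TCP) lies at the very end of the fingers, on their centre line; the grasp point (between the pads) lies 19 mm behind it; z points along the fingers, y is the line along which they close (so a half turn about z gives the same grasp; the last joint's range is limited). The gripper opens to 87 mm and grips with 3 to 60 N. Pads are 19 mm wide; open, the fingers measure 117 mm over their backs; the gripper's body (75 mm by 190 mm) begins 51 mm behind the grasp point.
Start: joints at [89.187, 22.042, 0.453, 0, -68.411, -14.817], TCP at [0.168, 0.602, 0.223] pointing down, gripper open.
Joint ranges: [-179.83, 179.83], [-69.29, 118.12], [-61.27, 80.66], [-181.25, 117.63], [-171.15, -9.14], [-177.46, 177.46]. Speed limits (degrees/s): [159.86, 159.86, 180, 180, 180, 180].

### API

Orientations are given as a 3x3 rotation matrix whose columns are the frame's x, y, z axes.
In Python, from station import sense, cams, r gives the robot as it stands. The module is installed in compiled form; this text tells all that it offers.
- The arm moves only by the tool step_arm, never from a script. Its argument "targets" is text: rows parted by semicolons, each of 4 numbers parted by spaces: the shift along the tool's x, y, z in cm, then the turn about the tool's z in degrees. In form: x y z turn; .... A call has 1 to 12 rows; each row shifts and turns the commanded pose from where the row before left it, along the tool's axes as they then stand; what a row does not reach is not made up. A row lasts 1/12 s, in which the tool goes at most 41.7 mm and 7.16 degrees, less where a joint would pass 70% of its speed; a pose out of reach is approached as far as the arm can. A call with a gripper value outside its range is refused whole. "claw" is the finger opening in cm, from 0 to 8.7, set as the call begins (left out, the last holds). The fingers move at their own pace and stop on an object; the grip force is fixed at half the most. Time passes only in rows, so rows that do not move let the fingers close. It gives the time, the measured TCP pose, the force, the opening and the grip force at its end, in the units of the state.
- sense(): the state, without advancing time (a new reading comes with each control period).
- cams.capture(name): name is "scene" or "side" or "wrist"; returns a dict with "frame" (480x640x3 uint8, blue, green, red), "vertical_fov" (degrees; the focal length in pixels is half the picture's height over the tangent of half this angle, whatever the lens; pixels are square), "cx", "cy" (the principal point, pixels), "eye" and "rotation" of the camera in the world; the wrist camera has in their place "tool_from_camera" (4x4, takes a point from camera to tool coordinates, whose origin is the TCP and whose axes are the flange's). Camera axes: x right, y down, z forward; pixel columns grow to the right and rows downward; lengths in m; the calibration is good to about 2 mm. The wrist camera is an equidistant fisheye: a pixel r from the principal point sees the ray r / f radians off the axis. A picture is of the moment at which its call begins: read the wrist's pose just before it. There is no depth.
- r.finish_job(): hands the job in; it is judged then, once.
The state is a dict: "time_s": time; "joints": joint angles; "joint_velocities": joint speeds; "effort": joint torques, N m; "tcp_pos": TCP position; "ee_rot": TCP orientation; "wrist_force": force on the tool from outside, world axes, zero at the start; "moment": the same for the moment, N m; "gripper_width": opening from 0.0 (shut) to 1.0 (fully open); "gripper_force": force on a finger pad.
Only numpy, scipy, OpenCV 4.12 (cv2) and the standard library are available. Lean on these libraries where they do the work, as an engineer would, in place of code of your own. Each camera call takes 0.05 s, during which the arm holds its last target. There are 200 camera calls.

### The job

Get the blue-lidded kit box out of the packed grey crate: hook it by the finger pocket in its lid and slide it, without lifting or tipping it over, across the crate's low front sill and along the table to the black white-bordered mat, and leave it standing there centred on the mat with its long sides along the mat's, with nothing touching it. The other boxes must stay where they are packed, and the amber dropper bottle, the timer and the stamp must not be pushed or knocked over.

Things in the scene. Friction and masses are not known exactly. Their poses are not given: they have to be found in the camera images.
- crate: Grey open crate, fixed. Origin: on the table; open front faces its own -x. Packing space x -77 to 75, y -91 to 91 mm, floor 4 mm above the table; walls 43 mm high at back (outer face x = 85 mm) and sides (y = +-101 mm). Kit boxes fill it: at x about -31, y about -61, 0, 61 mm the blue, orange and green ones in any order, their x along the crate's, about 1 mm of play; two yellow ones behind them
- sill (a point): Middle of the yellow crest of the sill, 195 mm wide, that takes the place of a front wall: in the crate's frame at x = -107, y = 0, z = 7.5 mm; its axes are the crate's. A ramp rises to it from the crate's floor (crate x = -77 mm, z = 4 mm); another ramp falls from it to the table at crate x = -150 mm
- kit_blue: The kit box to bring out: a box with a lid of that colour, white below, 90 x 60 x 56 mm (x, y, z), 0.2 to 0.45 kg; origin at the centre of its underside. In the middle of its lid is a finger pocket with upright walls, 34 mm along x, 44 mm along y and 43 mm deep, centred over the origin: its floor is 13 mm and its rim 56 mm above the underside. Its end bottom edges are rounded by 5 mm. It trips over its front edge if pulled high up: hook it low
- kit_orange: Orange-lidded kit box, to be left in the crate: a box with a lid of that colour, white below, 90 x 60 x 56 mm (x, y, z), 0.2 to 0.45 kg; origin at the centre of its underside. In the middle of its lid is a finger pocket with upright walls, 34 mm along x, 44 mm along y and 43 mm deep, centred over the origin: its floor is 13 mm and its rim 56 mm above the underside. Its end bottom edges are rounded by 5 mm. It trips over its front edge if pulled high up: hook it low
- kit_green: Green-lidded kit box, to be left in the crate: a box with a lid of that colour, white below, 90 x 60 x 56 mm (x, y, z), 0.2 to 0.45 kg; origin at the centre of its underside. In the middle of its lid is a finger pocket with upright walls, 34 mm along x, 44 mm along y and 43 mm deep, centred over the origin: its floor is 13 mm and its rim 56 mm above the underside. Its end bottom edges are rounded by 5 mm. It trips over its front edge if pulled high up: hook it low
- kit_yellow_1: Yellow-lidded kit box of the same make and size, to be left in the crate; packed behind the others, turned across: its x along the crate's y; origin at the centre of its underside
- kit_yellow_2: The second yellow-lidded kit box, beside the first
- mat: Flat black mat with a white border, 140 mm along its x, 106 mm along its y, flush with the table (no edge to catch on), fixed. Origin at its centre. The kit box must lie with its x along the mat's x, either way round
- amber_dropper: Amber dropper bottle with a white tip, 32 mm across, 86 mm tall, standing loose on the table between the crate and the mat; origin at the centre of its underside. Easily toppled; the box must be steered round it
- timer: White timer, 61 x 61 x 21 mm, loose on the table on the far side of the mat; origin at the centre of its underside
- stamp: Wooden stamp, 21 x 34 x 55 mm, standing loose on the table, in front of the slide box; origin at the centre of its underside
- slide_box: Yellow-brown slide box fixed to the table, 99 mm along x, 190 mm along y, 40 mm high; origin at the centre of its underside. It bounds the free table on the far side; the table's near edge, parallel to world y, is at x = 0.33 m

How it is judged (in metres and radians):
At the end, for the whole second after the job is handed in: The blue-lidded box stands flat and still on the table on the mat, its centre within 22 mm of the mat's centre along the mat and 18 mm across it, its long side within 0.2 rad of the mat's (x of kit_blue in the frame of mat between -0.022 and 0.022 m and y of kit_blue in the frame of mat between -0.018 and 0.018 m and angle between the x axis of kit_blue and the x axis of mat, either way round below 0.2 rad and height (world z) of kit_blue below 0.004 m and angle between kit_blue's own z axis and vertical below 0.05 rad and linear speed of kit_blue below 0.01 m/s); the robot touches nothing.
It fails at once if the blue-lidded box is lifted: its origin more than 35 mm above the table (height (world z) of kit_blue above 0.035 m).
It fails at once if the blue-lidded box tips by more than 0.45 rad (angle between kit_blue's own z axis and vertical above 0.45 rad).
It fails at once if another kit box is shifted by more than 15 mm or tipped by more than 0.25 rad (distance of any of kit_orange, kit_green, kit_yellow_1, kit_yellow_2 from where it was at the start of the episode above 0.015 m or angle between any of kit_orange, kit_green, kit_yellow_1, kit_yellow_2's own z axis and vertical above 0.25 rad).
It fails at once if the dropper bottle, timer or stamp is shifted by more than 15 mm or tipped by more than 0.25 rad (distance of any of amber_dropper, timer, stamp from where it was at the start of the episode above 0.015 m or angle between any of amber_dropper, timer, stamp's own z axis and vertical above 0.25 rad).
It also fails if it takes over 48 s, if anything falls off the work surface, if the arm or the gripper's body presses on something with over 40 N, if the wrist force passes 120 N, or if a joint passes its speed limit or range.

## Working session

There is one attempt and no reset: what is moved stays moved. The work goes in short steps, Python scripts to look and compute and a tool call to move; the robot and the scene stay as the last step left them, time stands still between calls to the robot, and variables do not carry over. Pictures are saved under pics/ and viewed, at most 10 in all, crops included, and the job is handed in when it is done.

Besides the shell and the picture viewer there is one more tool, called after ">>>" as name(argument=value, ...) on one line, values as JSON. step_arm: Moves the arm, as the interface text tells. Its arguments: {"type":"object","properties":{"targets":{"type":"string"},"claw":{"type":"number"}},"required":["targets"]}

```bash
mkdir -p pics; cat > h.py <<'E'
import numpy as np, cv2
from station import sense, cams, r
def ray(c,u,v):
    f=240/np.tan(np.radians(c["vertical_fov"])/2)
    d=np.array([(u-c["cx"])/f,(v-c["cy"])/f,1.])
    return np.array(c["eye"]),np.array(c["rotation"])@d
def pt(c,u,v,z):
    e,d=ray(c,u,v); return e+d*(z-e[2])/d[2]
def proj(c,p):
    f=240/np.tan(np.radians(c["vertical_fov"])/2)
    q=np.array(c["rotation"]).T@(np.array(p)-c["eye"]); return c["cx"]+f*q[0]/q[2],c["cy"]+f*q[1]/q[2]
E
python3 - <<'E'
from h import *
import pickle
for n in("scene","side"):
    c=cams.capture(n); cv2.imwrite(f"pics/{n}0.png",c["frame"]); pickle.dump(c,open(n+".pkl","wb")); print(n,c["eye"],c["vertical_fov"],c["cx"],c["cy"])
s=sense(); print(s["ee_rot"],s["tcp_pos"],s["time_s"])
E
```

```text
scene [-0.03818483  0.25576188  0.6347241 ] 49.14669325866768 323.03638712726723 247.66060273878531
side [ 0.50702157 -0.95781112  0.46564928] 57.422151641640966 323.10995561653124 242.32430517116467
[[ 9.62991557e-01 -2.69531254e-01 -4.05899911e-04]
 [-2.69531539e-01 -9.62989805e-01 -1.83966824e-03]
 [ 1.04970612e-04  1.88098781e-03 -9.99998225e-01]] [0.16823609 0.60140552 0.22159339] 0.1
```

View pics/scene0.png

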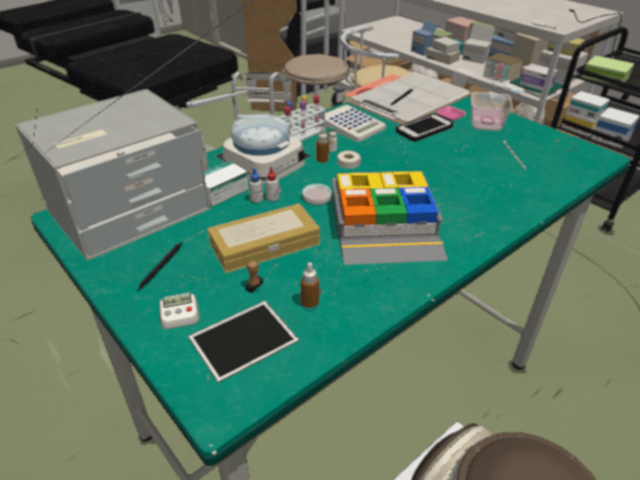

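View pics/side0.png

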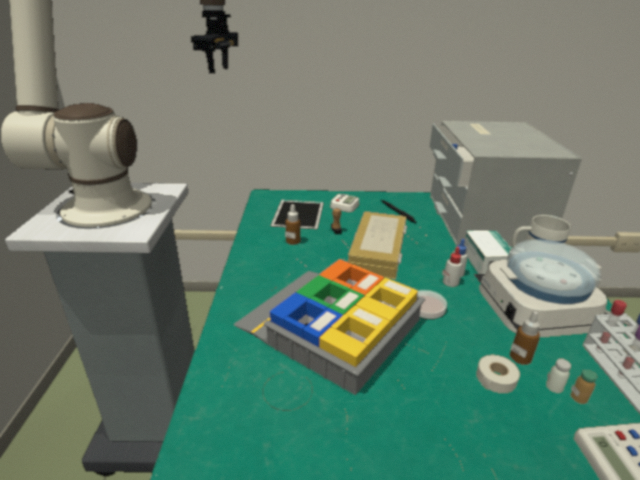

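The scene picture shows the mat corners near (191,339), (265,304), (297,339) and (216,376). The dropper stands at (310,300), the stamp at (253,285) and the blue box at (420,205), at the crate's right end. I'll take a magnified crop to get finer pixel positions.

```bash
python3 - <<'E'
import cv2
a=cv2.imread("pics/scene0.png")[165:385,155:455]
cv2.imwrite("pics/crop.png",cv2.resize(a,None,fx=2.6,fy=2.6,interpolation=cv2.INTER_CUBIC))
E
```

```text
(no output)
```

View pics/crop.png

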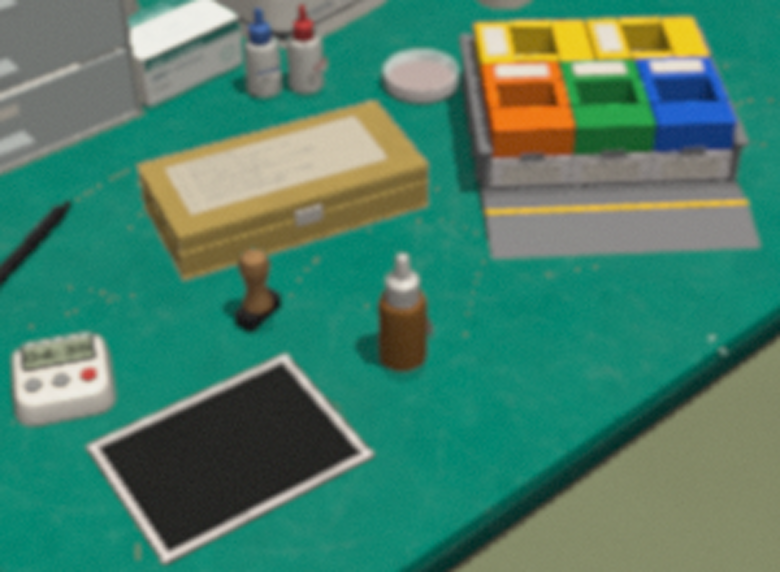

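```bash
python3 - <<'E'
from h import *
import pickle
c=pickle.load(open("scene.pkl","rb"))
P=lambda x,y,z:pt(c,155+x/2.6,165+y/2.6,z)
m=np.array([P(*q,0) for q in[(88,447),(287,354),(374,455),(167,563)]]);print("mat",m.round(4)[:,:2].tolist(),m.mean(0).round(4))
print("sides",[np.linalg.norm(m[i]-m[i-1]).round(4) for i in range(4)])
for n,q in dict(s0=(486,211,.0075),s1=(748,203,.0075),f0=(494,257,0),f1=(760,246,0),b0=(654,131,.06),b1=(732,127,.06),pk0=(648,74,.06),pk1=(710,72,.06),pk2=(718,100,.06),pk3=(656,102,.06),drop=(403,358,0),dropL=(379,345,.01),dropR=(427,345,.01),stamp=(258,310,0),stampL=(236,322,0),stampR=(281,300,0),timer=(63,378,.02),tR=(112,405,0),sb0=(187,276,0),sb1=(428,203,0)).items(): print(n,P(*q)[:2].round(4))
s=[P(486,211,.0075),P(748,203,.0075)];print(np.linalg.norm(s[0]-s[1]))
E
```

```text
mat [[0.5188, 0.0459], [0.5059, -0.0938], [0.4014, -0.0832], [0.4145, 0.0552]] [ 0.4602 -0.019   0.    ]
sides [np.float64(0.1047), np.float64(0.1404), np.float64(0.1051), np.float64(0.139)]
s0 [ 0.5262 -0.289 ]
s1 [ 0.4081 -0.4449]
f0 [ 0.4904 -0.2644]
f1 [ 0.3756 -0.4204]
b0 [ 0.4692 -0.4003]
b1 [ 0.4359 -0.4481]
pk0 [ 0.5236 -0.4535]
pk1 [ 0.4947 -0.4927]
pk2 [ 0.4655 -0.4675]
pk3 [ 0.4937 -0.4295]
drop [ 0.454  -0.1497]
dropL [ 0.4655 -0.139 ]
dropR [ 0.4454 -0.1629]
stamp [ 0.553  -0.1037]
stampL [ 0.5528 -0.0855]
stampR [ 0.5512 -0.1215]
timer [0.5613 0.036 ]
tR [0.5399 0.017 ]
sb0 [ 0.6136 -0.0858]
sb1 [ 0.5679 -0.2686]
0.19565452405372236
```

The crop gives usable positions for the mat, the crate and the blue pocket. The blue box is at the crate's -y end, at about (0.493, -0.461). The dropper leaves only the near side free to pass. I'll plan rows to hover over the pocket.

```bash
cat >> h.py <<'E'
def plan(wps, step=.04, turn=7., start=None):
    "world waypoints (x,y,z,yaw of tool x, deg) -> tool rows, tool taken as pointing straight down"
    s=sense(); R=np.array(s["ee_rot"])
    p=np.r_[s["tcp_pos"],np.degrees(np.arctan2(R[1,0],R[0,0]))] if start is None else np.array(start,float)
    print("from",p.round(4)); rows=[]
    for w in wps:
        w=np.array(w,float); d=w-p
        n=int(max(np.ceil(np.linalg.norm(d[:3])/step-1e-6),np.ceil(abs(d[3])/turn-1e-6),1))
        for _ in range(n):
            a=np.radians(p[3]); e=d/n
            x=e[0]*np.cos(a)+e[1]*np.sin(a); y=e[0]*np.sin(a)-e[1]*np.cos(a)
            rows.append("%.2f %.2f %.2f %.1f"%(x*100,y*100,-e[2]*100,-e[3])); p=p+e
    for i in range(0,len(rows),12): print("; ".join(rows[i:i+12]))
E
python3 - <<'E'
from h import *
plan([(.45,.25,.2,-37),(.493,-.461,.18,-37)])
E
```

```text
from [  0.1682   0.6014   0.2216 -15.6364]
3.05 2.19 0.18 1.8; 3.12 2.09 0.18 1.8; 3.18 1.99 0.18 1.8; 3.24 1.89 0.18 1.8; 3.30 1.79 0.18 1.8; 3.35 1.69 0.18 1.8; 3.40 1.58 0.18 1.8; 3.45 1.48 0.18 1.8; 3.49 1.37 0.18 1.8; 3.54 1.26 0.18 1.8; 3.57 1.15 0.18 1.8; 3.61 1.04 0.18 1.8
2.57 3.01 0.11 -0.0; 2.57 3.01 0.11 -0.0; 2.57 3.01 0.11 -0.0; 2.57 3.01 0.11 -0.0; 2.57 3.01 0.11 -0.0; 2.57 3.01 0.11 -0.0; 2.57 3.01 0.11 -0.0; 2.57 3.01 0.11 -0.0; 2.57 3.01 0.11 -0.0; 2.57 3.01 0.11 -0.0; 2.57 3.01 0.11 -0.0; 2.57 3.01 0.11 -0.0
2.57 3.01 0.11 -0.0; 2.57 3.01 0.11 -0.0; 2.57 3.01 0.11 -0.0; 2.57 3.01 0.11 -0.0; 2.57 3.01 0.11 -0.0; 2.57 3.01 0.11 -0.0
```

>>> step_arm(targets="3.05 2.2 0.2 1.8; 3.1 2.1 0.2 1.8; 3.2 2 0.2 1.8; 3.25 1.9 0.2 1.8; 3.3 1.8 0.2 1.8; 3.35 1.7 0.2 1.8; 3.4 1.6 0.2 1.8; 3.45 1.5 0.2 1.8; 3.5 1.4 0.2 1.8; 3.55 1.25 0.2 1.8; 3.55 1.15 0.2 1.8; 3.6 1.05 0.2 1.8", claw=0)

```text
time_s: 1.1
tcp_pos: [0.4495, 0.2471, 0.1983]
ee_rot: [[0.795, -0.606, -0.0], [-0.606, -0.795, -0.0], [-0.0, 0.0, -1.0]]
wrist_force: [-0.5, 0.5, -0.2]
gripper_width: 0.171
gripper_force: 0.0
```

>>> step_arm(targets="2.57 3 0.1 0; 2.57 3 0.1 0; 2.57 3 0.1 0; 2.57 3 0.1 0; 2.57 3 0.1 0; 2.57 3 0.1 0; 2.57 3 0.1 0; 2.57 3 0.1 0; 2.57 3 0.1 0; 2.57 3 0.1 0; 2.57 3 0.1 0; 2.57 3 0.1 0")

```text
time_s: 2.1
tcp_pos: [0.4761, -0.2262, 0.1863]
ee_rot: [[0.796, -0.605, -0.0], [-0.605, -0.796, 0.0], [-0.001, 0.0, -1.0]]
wrist_force: [0.9, -0.1, 0.1]
gripper_width: 0.008
gripper_force: 0.0
```

>>> step_arm(targets="2.57 3 0.1 0; 2.57 3 0.1 0; 2.57 3 0.1 0; 2.57 3 0.1 0; 2.57 3 0.1 0; 2.57 3 0.1 0; 0 0 0 0; 0 0 0 0; 0 0 0 0")

```text
time_s: 2.85
tcp_pos: [0.49, -0.4606, 0.1796]
ee_rot: [[0.796, -0.606, -0.001], [-0.606, -0.796, 0.001], [-0.002, -0.0, -1.0]]
wrist_force: [0.3, 1.1, -0.7]
gripper_width: 0.006
gripper_force: 0.0
```

```bash
python3 - <<'E'
from h import *
import pickle
s=sense(); c=cams.capture("wrist"); pickle.dump((s,c),open("w.pkl","wb")); cv2.imwrite("pics/w1.png",c["frame"])
print(s["tcp_pos"],s["joints"],s["time_s"]); print(np.array(c["tool_from_camera"]).round(3),c["vertical_fov"],c["cx"],c["cy"])
E
```

```text
[ 0.49002434 -0.46062821  0.17955356] [-2.94946276e+01  2.83869407e+01  4.39710738e+00 -2.61430029e-02
 -6.61216758e+01  8.22353249e+01] 2.85
[[-0.    -0.97  -0.242  0.066]
 [ 1.    -0.    -0.     0.001]
 [ 0.    -0.242  0.97  -0.163]
 [ 0.     0.     0.     1.   ]] 65.70646984690485 319.8177249893982 238.8685992928069
```

View pics/w1.png

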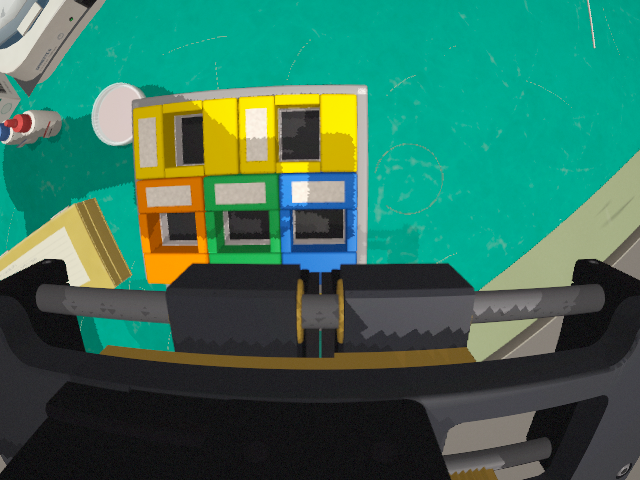

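Blue pocket is at around (320,225) in the wrist view, just ahead of the fingers. I'll magnify that area.

```bash
cat >> h.py <<'E'
def wpt(s,c,u,v,z):
    f=240/np.tan(np.radians(c["vertical_fov"])/2); d=np.array([u-c["cx"],v-c["cy"]]); r_=np.hypot(*d); t=r_/f
    ray=np.r_[d/r_*np.sin(t),np.cos(t)]
    T=np.array(c["tool_from_camera"]); R=np.array(s["ee_rot"])
    o=np.array(s["tcp_pos"])+R@T[:3,3]; w=R@T[:3,:3]@ray
    return o+w*(z-o[2])/w[2]
E
python3 - <<'E'
import cv2
a=cv2.imread("pics/w1.png")[160:280,260:380]
cv2.imwrite("pics/w1c.png",cv2.resize(a,None,fx=5,fy=5,interpolation=cv2.INTER_CUBIC))
E
```

```text
(no output)
```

View pics/w1c.png

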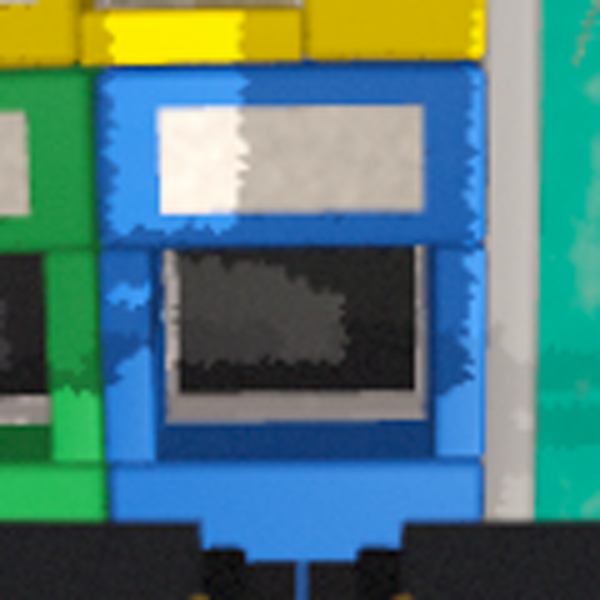

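```bash
python3 - <<'E'
from h import *
import pickle
s,c=pickle.load(open("w.pkl","rb"))
q=np.array([wpt(s,c,260+x/5,160+y/5,.06) for x,y in[(152,247),(435,247),(436,460),(157,460)]])
print(q.round(4),q.mean(0),np.linalg.norm(np.diff(q,axis=0),axis=1),np.degrees(np.arctan2(*(q[1]+q[0]*0-q[2])[1::-1])),np.degrees(np.arctan2(*(q[0]-q[3])[1::-1])))
m=q.mean(0)
plan([(m[0],m[1],.075,-37.2)]); 
E
```

```text
[[ 0.5178 -0.4546  0.06  ]
 [ 0.4913 -0.4894  0.06  ]
 [ 0.4637 -0.4693  0.06  ]
 [ 0.4904 -0.4341  0.06  ]] [ 0.49079139 -0.46182327  0.06      ] [0.04366843 0.03417975 0.04423084] -36.04673065311405 -36.98963236808507
from [  0.4904  -0.4601   0.1802 -37.2036]
0.05 0.04 3.51 -0.0; 0.05 0.04 3.51 -0.0; 0.05 0.04 3.51 -0.0
```

>>> step_arm(targets="0.05 0.05 3.5 0; 0.05 0.05 3.5 0; 0.05 0.05 3 0; 0 0 2 0; 0 0 1.5 0; 0 0 1.3 0; 0 0 0 0; 0 0 0 0")

```text
time_s: 3.57
tcp_pos: [0.4912, -0.4623, 0.0329]
ee_rot: [[0.797, -0.604, -0.0], [-0.604, -0.797, -0.0], [-0.0, 0.0, -1.0]]
wrist_force: [-0.8, 0.2, 0.7]
gripper_width: 0.007
gripper_force: 0.0
```

>>> step_arm(targets="0 0 0.2 0; 0 0 0 0; 0 0 0 0; 0 0 0 0", claw=1.3)

```text
time_s: 3.9
tcp_pos: [0.4912, -0.4633, 0.0316]
ee_rot: [[0.796, -0.605, 0.001], [-0.605, -0.796, -0.001], [0.002, -0.0, -1.0]]
wrist_force: [0.0, 0.4, -0.6]
gripper_width: 0.139
gripper_force: 0.0
```

>>> step_arm(targets="-0.4 0 0.3 0; -0.4 0 0 0; -0.6 0 0 0; -0.7 0 0 0; -0.8 0 0 0; -0.8 0 0 0; -0.8 0 0 0; -0.8 0 0 0; 0 0 0 0")

```text
time_s: 4.65
tcp_pos: [0.4461, -0.4291, 0.027]
ee_rot: [[0.796, -0.606, -0.003], [-0.606, -0.796, 0.003], [-0.004, -0.0, -1.0]]
wrist_force: [0.3, -0.6, -0.3]
gripper_width: 0.147
gripper_force: 0.3
```

>>> step_arm(targets="-0.6 0 0 0; -0.8 0 0 0; -0.8 0 0 0; -0.8 0 0 0; -0.8 0 0 0; -0.7 0 0 0; -0.4 0 0 0; 0 0 0 0; 0 0 0 0")

```text
time_s: 5.4
tcp_pos: [0.4094, -0.4012, 0.0276]
ee_rot: [[0.796, -0.605, -0.0], [-0.605, -0.796, 0.0], [-0.0, 0.0, -1.0]]
wrist_force: [0.8, -0.3, -0.1]
gripper_width: 0.152
gripper_force: 0.0
```

```bash
python3 - <<'E'
from h import *
import pickle
s=sense(); c=cams.capture("scene"); pickle.dump((s,c),open("s1.pkl","wb"))
a=c["frame"][165:385,155:455]
cv2.imwrite("pics/s1c.png",cv2.resize(a,None,fx=2.6,fy=2.6,interpolation=cv2.INTER_CUBIC))
print(s["tcp_pos"],s["wrist_force"],s["time_s"])
E
```

```text
[ 0.40937413 -0.401199    0.02764695] [ 0.78106784 -0.28696192 -0.12116252] 5.4
```

View pics/s1c.png

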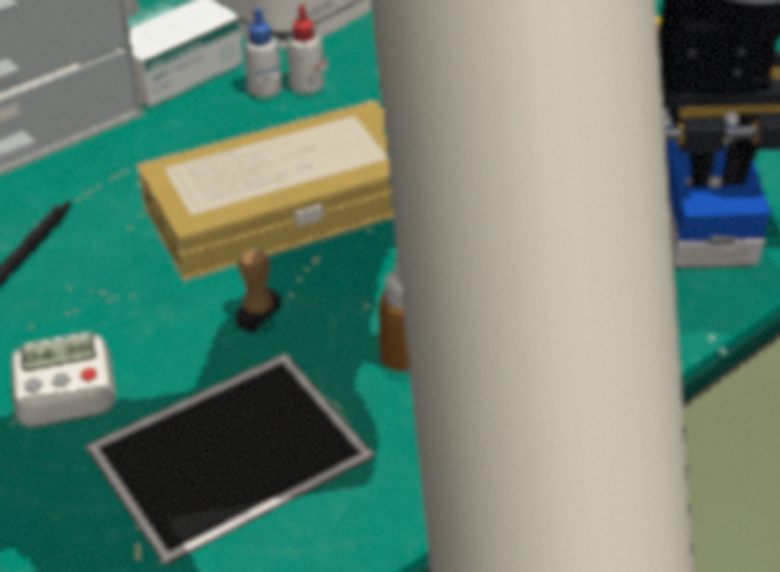

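The box has followed: its front is past the sill, with the fingers in the pocket. Next I'll steer it round the dropper on the near side.

```bash
python3 - <<'E'
from h import *
plan([(.399,-.393,.028,-37),(.385,-.33,.028,-68),(.383,-.26,.028,-90)],step=.008,turn=4)
E
```

```text
from [ 4.09700e-01 -4.01400e-01  2.76000e-02 -3.72266e+01]
-0.68 -0.01 -0.02 -0.1; -0.68 -0.01 -0.02 -0.1; -0.55 -0.47 0.00 3.4; -0.57 -0.43 0.00 3.4; -0.60 -0.40 0.00 3.4; -0.62 -0.36 0.00 3.4; -0.64 -0.32 0.00 3.4; -0.66 -0.28 0.00 3.4; -0.67 -0.24 0.00 3.4; -0.69 -0.20 0.00 3.4; -0.70 -0.16 0.00 3.4; -0.73 -0.27 0.00 2.4
-0.74 -0.24 0.00 2.4; -0.75 -0.21 0.00 2.4; -0.76 -0.18 0.00 2.4; -0.76 -0.14 0.00 2.4; -0.77 -0.11 0.00 2.4; -0.77 -0.08 0.00 2.4; -0.78 -0.04 0.00 2.4; -0.78 -0.01 0.00 2.4
```

>>> step_arm(targets="-0.7 0 0 0; -0.7 0 0 0; -0.55 -0.45 0 3.4; -0.55 -0.45 0 3.4; -0.6 -0.4 0 3.4; -0.6 -0.35 0 3.4; -0.65 -0.3 0 3.4; -0.65 -0.3 0 3.4; -0.65 -0.25 0 3.4; -0.7 -0.2 0 3.4; -0.7 -0.15 0 3.4; -0.7 -0.25 0 2.4")

```text
time_s: 6.45
tcp_pos: [0.3835, -0.3223, 0.0275]
ee_rot: [[0.335, -0.942, -0.001], [-0.942, -0.335, 0.0], [-0.001, 0.001, -1.0]]
wrist_force: [0.1, -0.7, -0.7]
gripper_width: 0.15
gripper_force: 0.4
```

>>> step_arm(targets="-0.75 -0.25 0 2.4; -0.75 -0.2 0 2.4; -0.75 -0.2 0 2.4; -0.75 -0.15 0 2.4; -0.75 -0.1 0 2.4; -0.75 -0.1 0 2.4; -0.8 0 0 2.4; -0.8 0 0 2.4; 0 0 0 0; 0 0 0 0")

```text
time_s: 7.28
tcp_pos: [0.3818, -0.2604, 0.0276]
ee_rot: [[0.012, -1.0, -0.0], [-1.0, -0.012, 0.0], [-0.0, 0.0, -1.0]]
wrist_force: [-1.1, 0.2, 0.2]
gripper_width: 0.151
gripper_force: 0.0
```

```bash
python3 - <<'E'
from h import *
s=sense(); c=cams.capture("side")
a=c["frame"][170:390,180:460]
cv2.imwrite("pics/s2c.png",cv2.resize(a,None,fx=2.6,fy=2.6,interpolation=cv2.INTER_CUBIC))
plan([(.383,-.03,.028,-90),(.461,-.0115,.028,-95)],step=.009,turn=4)
E
```

```text
from [ 3.82000e-01 -2.60700e-01  2.76000e-02 -8.93508e+01]
-0.89 -0.01 -0.00 0.0; -0.89 -0.01 -0.00 0.0; -0.89 -0.01 -0.00 0.0; -0.89 -0.01 -0.00 0.0; -0.89 -0.01 -0.00 0.0; -0.89 -0.01 -0.00 0.0; -0.89 -0.01 -0.00 0.0; -0.89 -0.01 -0.00 0.0; -0.89 -0.01 -0.00 0.0; -0.89 -0.01 -0.00 0.0; -0.89 -0.01 -0.00 0.0; -0.89 -0.01 -0.00 0.0
-0.89 -0.01 -0.00 0.0; -0.89 -0.01 -0.00 0.0; -0.89 -0.01 -0.00 0.0; -0.89 -0.01 -0.00 0.0; -0.89 -0.01 -0.00 0.0; -0.89 -0.01 -0.00 0.0; -0.89 -0.01 -0.00 0.0; -0.89 -0.01 -0.00 0.0; -0.89 -0.01 -0.00 0.0; -0.89 -0.01 -0.00 0.0; -0.89 -0.01 -0.00 0.0; -0.89 -0.00 -0.00 0.0
-0.89 -0.00 -0.00 0.0; -0.89 -0.00 -0.00 0.0; -0.21 -0.87 -0.00 0.6; -0.21 -0.86 -0.00 0.6; -0.22 -0.86 -0.00 0.6; -0.23 -0.86 -0.00 0.6; -0.24 -0.86 -0.00 0.6; -0.25 -0.86 -0.00 0.6; -0.26 -0.85 -0.00 0.6; -0.26 -0.85 -0.00 0.6; -0.27 -0.85 -0.00 0.6
```

View pics/s2c.png

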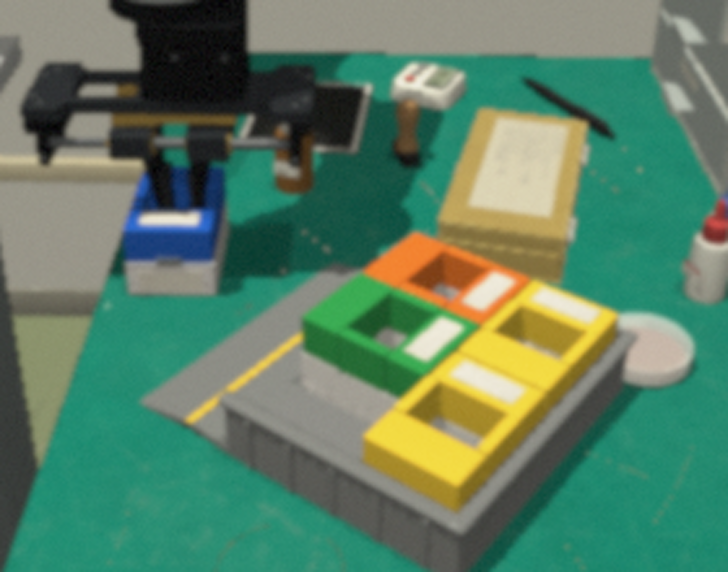

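The box stands upright on the table and the other boxes haven't moved. A gripper end bracket may pass over the dropper, so I'll check its height.

```bash
python3 - <<'E'
from h import *
import pickle
c=pickle.load(open("side.pkl","rb"))
for u,v in[(48,160),(30,140),(295,150),(312,100),(165,205),(296,125)]:
    e,d=ray(c,180+u/2.6,170+v/2.6)
    for y in(-.26,-.29): print((u,v),y,(e+d*(y-e[1])/d[1]).round(3))
E
```

```text
(48, 160) -0.26 [ 0.292 -0.26   0.08 ]
(48, 160) -0.29 [ 0.301 -0.29   0.096]
(30, 140) -0.26 [ 0.281 -0.26   0.095]
(30, 140) -0.29 [ 0.291 -0.29   0.111]
(295, 150) -0.26 [ 0.464 -0.26   0.091]
(295, 150) -0.29 [ 0.466 -0.29   0.107]
(312, 100) -0.26 [ 0.476 -0.26   0.13 ]
(312, 100) -0.29 [ 0.477 -0.29   0.144]
(165, 205) -0.26 [ 0.371 -0.26   0.045]
(165, 205) -0.29 [ 0.376 -0.29   0.063]
(296, 125) -0.26 [ 0.465 -0.26   0.11 ]
(296, 125) -0.29 [ 0.467 -0.29   0.126]
```

The bracket's underside is at about 80–96 mm and the bottle is 86 mm tall. I'll pass nearer the table edge with a slight overhang, and raise the tool a few millimetres.

```bash
python3 - <<'E'
from h import *
plan([(.350,-.215,.034,-90),(.350,-.075,.034,-90),(.461,-.0115,.03,-95)],step=.009,turn=4)
E
```

```text
from [ 3.82000e-01 -2.60700e-01  2.76000e-02 -8.93508e+01]
-0.66 0.45 -0.09 0.1; -0.66 0.45 -0.09 0.1; -0.66 0.45 -0.09 0.1; -0.66 0.45 -0.09 0.1; -0.66 0.45 -0.09 0.1; -0.65 0.46 -0.09 0.1; -0.65 0.46 -0.09 0.1; -0.88 -0.00 -0.00 0.0; -0.88 -0.00 -0.00 0.0; -0.88 -0.00 -0.00 0.0; -0.88 -0.00 -0.00 0.0; -0.88 -0.00 -0.00 0.0
-0.88 -0.00 -0.00 0.0; -0.88 -0.00 -0.00 0.0; -0.88 -0.00 -0.00 0.0; -0.88 -0.00 -0.00 0.0; -0.88 -0.00 -0.00 0.0; -0.88 -0.00 -0.00 0.0; -0.88 -0.00 -0.00 0.0; -0.88 -0.00 -0.00 0.0; -0.88 -0.00 -0.00 0.0; -0.88 -0.00 -0.00 0.0; -0.88 -0.00 -0.00 0.0; -0.42 -0.74 0.03 0.3
-0.43 -0.74 0.03 0.3; -0.43 -0.74 0.03 0.3; -0.44 -0.73 0.03 0.3; -0.44 -0.73 0.03 0.3; -0.44 -0.73 0.03 0.3; -0.45 -0.72 0.03 0.3; -0.45 -0.72 0.03 0.3; -0.46 -0.72 0.03 0.3; -0.46 -0.72 0.03 0.3; -0.47 -0.71 0.03 0.3; -0.47 -0.71 0.03 0.3; -0.47 -0.71 0.03 0.3
-0.48 -0.71 0.03 0.3; -0.48 -0.70 0.03 0.3
```

>>> step_arm(targets="-0.65 0.45 -0.1 0.1; -0.65 0.45 -0.1 0.1; -0.65 0.45 -0.1 0.1; -0.65 0.45 -0.1 0.1; -0.65 0.45 -0.1 0.1; -0.65 0.45 -0.1 0.1; -0.65 0.45 0 0; -0.4 0 0 0; 0 0 0 0")

```text
time_s: 8.08
tcp_pos: [0.3499, -0.2106, 0.0337]
ee_rot: [[0.0, -1.0, -0.001], [-1.0, -0.0, 0.0], [-0.0, 0.001, -1.0]]
wrist_force: [0.5, 0.5, -0.4]
gripper_width: 0.149
gripper_force: 0.0
```

>>> step_arm(targets="-0.9 0 0 0; -0.9 0 0 0; -0.9 0 0 0; -0.9 0 0 0; -0.9 0 0 0; -0.9 0 0 0; -0.9 0 0 0; -0.9 0 0 0; 0 0 0 0")

```text
time_s: 8.83
tcp_pos: [0.3502, -0.138, 0.0335]
ee_rot: [[0.001, -1.0, -0.001], [-1.0, -0.001, 0.0], [-0.0, 0.001, -1.0]]
wrist_force: [0.9, 0.0, -0.5]
gripper_width: 0.147
gripper_force: 0.0
```

>>> step_arm(targets="-0.9 0 0 0; -0.9 0 0 0; -0.9 0 0 0; -0.9 0 0 0; -0.9 0 0 0; -0.9 0 0 0; -0.9 0 0 0; 0 0 0 0")

```text
time_s: 9.5
tcp_pos: [0.3505, -0.0755, 0.0335]
ee_rot: [[0.001, -1.0, -0.0], [-1.0, -0.001, 0.0], [-0.0, 0.0, -1.0]]
wrist_force: [-0.4, -0.4, -0.2]
gripper_width: 0.15
gripper_force: 0.0
```

```bash
python3 - <<'E'
from h import *
c=cams.capture("scene")
a=c["frame"][220:440,150:450]
cv2.imwrite("pics/s3c.png",cv2.resize(a,None,fx=2.6,fy=2.6,interpolation=cv2.INTER_CUBIC))
plan([(.461,-.0115,.03,-95)],step=.009,turn=4)
E
```

```text
from [ 3.50500e-01 -7.59000e-02  3.35000e-02 -8.99355e+01]
-0.43 -0.74 0.02 0.3; -0.43 -0.73 0.02 0.3; -0.44 -0.73 0.02 0.3; -0.44 -0.73 0.02 0.3; -0.45 -0.73 0.02 0.3; -0.45 -0.72 0.02 0.3; -0.45 -0.72 0.02 0.3; -0.46 -0.72 0.02 0.3; -0.46 -0.72 0.02 0.3; -0.47 -0.71 0.02 0.3; -0.47 -0.71 0.02 0.3; -0.48 -0.71 0.02 0.3
-0.48 -0.71 0.02 0.3; -0.48 -0.70 0.02 0.3; -0.49 -0.70 0.02 0.3
```

View pics/s3c.png

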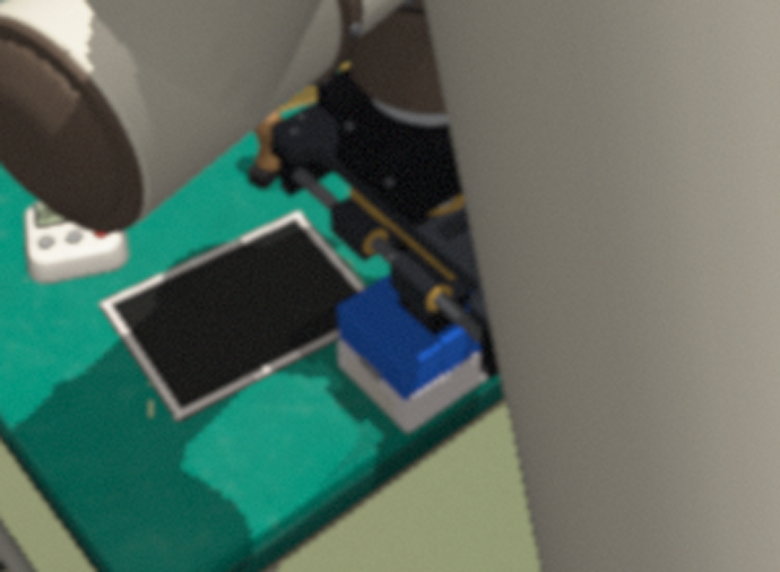

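The box is upright beside the mat's near right corner, past the dropper. The last slide is diagonal, onto the mat.

>>> step_arm(targets="-0.45 -0.75 0 0.3; -0.45 -0.75 0 0.3; -0.45 -0.75 0 0.3; -0.45 -0.75 0 0.3; -0.45 -0.7 0 0.3; -0.45 -0.7 0 0.3; -0.45 -0.7 0 0.3; -0.45 -0.7 0 0.3; -0.45 -0.7 0 0.3; -0.45 -0.7 0 0.3; -0.45 -0.7 0 0.3")

```text
time_s: 10.47
tcp_pos: [0.4316, -0.0285, 0.0335]
ee_rot: [[-0.059, -0.998, 0.0], [-0.998, 0.059, 0.0], [-0.0, -0.0, -1.0]]
wrist_force: [-0.2, -0.7, -1.8]
gripper_width: 0.153
gripper_force: 0.5
```

>>> step_arm(targets="-0.5 -0.7 0 0.4; -0.5 -0.7 0 0.4; -0.5 -0.7 0 0.4; -0.5 -0.7 0 0.4; 0 0 0 0; 0 0 0 0; 0 0 0 0")

```text
time_s: 11.05
tcp_pos: [0.4601, -0.0109, 0.0336]
ee_rot: [[-0.086, -0.996, 0.0], [-0.996, 0.086, 0.0], [-0.0, -0.0, -1.0]]
wrist_force: [0.2, 0.1, 0.2]
gripper_width: 0.146
gripper_force: 0.0
```

```bash
python3 - <<'E'
from h import *
c=cams.capture("scene");c2=cams.capture("side")
a=np.hstack([c["frame"][250:400,150:350],cv2.resize(c2["frame"][150:300,220:420],(200,150))])
cv2.imwrite("pics/s4c.png",cv2.resize(a,None,fx=2,fy=2,interpolation=cv2.INTER_CUBIC))
plan([(.460,-.0115,.03,-95)],step=.009,turn=4)
E
```

```text
from [ 4.59900e-01 -1.11000e-02  3.36000e-02 -9.49423e+01]
0.04 -0.01 0.36 0.1
```

View pics/s4c.png

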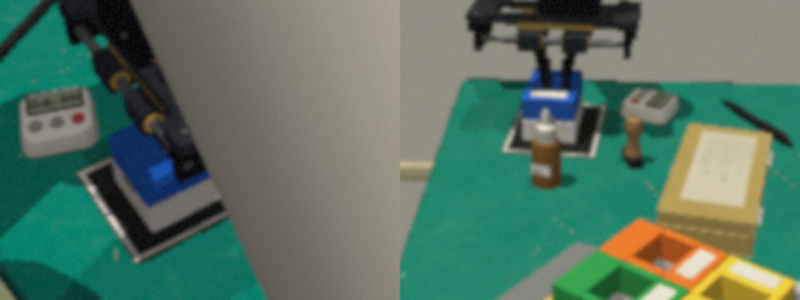

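The box is on the mat, with even margins in both views. I'll free the fingers, lift clear and check once.

>>> step_arm(targets="0.3 0 0 0; 0.4 0 0 0; 0 0 0 0; 0 0 0 0", claw=0.7)

```text
time_s: 11.48
tcp_pos: [0.4594, -0.0183, 0.0336]
ee_rot: [[-0.087, -0.996, 0.0], [-0.996, 0.087, -0.0], [0.0, -0.0, -1.0]]
wrist_force: [0.5, -0.1, 0.2]
gripper_width: 0.081
gripper_force: 0.0
```

>>> step_arm(targets="0 0 -0.7 0; 0 0 -1 0; 0 0 -1.5 0; 0 0 -2 0; 0 0 -2.5 0; 0 0 -3 0; 0 0 -3 0; 0 0 -3 0; 3 0 -2 0; 3 0 0 0; 0 0 0 0; 0 0 0 0")

```text
time_s: 12.48
tcp_pos: [0.454, -0.0786, 0.2212]
ee_rot: [[-0.088, -0.996, 0.001], [-0.996, 0.088, 0.0], [-0.001, -0.001, -1.0]]
wrist_force: [-0.1, -0.4, -0.5]
gripper_width: 0.081
gripper_force: 0.0
```

```bash
python3 - <<'E'
from h import *
import pickle
s=sense();c=cams.capture("wrist");pickle.dump((s,c),open("w2.pkl","wb"))
cv2.imwrite("pics/w2.png",c["frame"]);print(s["tcp_pos"],s["time_s"])
E
```

```text
[ 0.45399808 -0.07857394  0.22123614] 12.4833
```

View pics/w2.png

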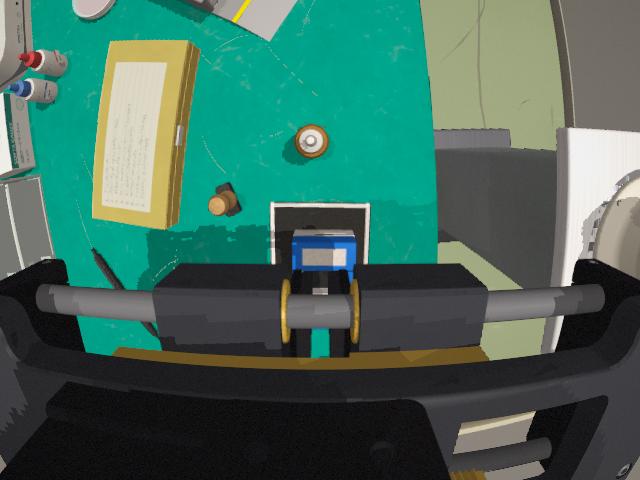

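In the wrist view the box stands upright on the mat. Its rear lid edge runs from (292,235) to (355,235) and the mat's end from (270,203) to (370,203). The dropper and stamp are still standing.

```bash
python3 - <<'E'
from h import *
import pickle
s,c=pickle.load(open("w2.pkl","rb"))
a,b=[wpt(s,c,*q,0)[:2] for q in[(270,203),(370,203)]]
d,e=[wpt(s,c,*q,.056)[:2] for q in[(292.5,236),(355.5,236)]]
h=np.array([.087,.996])
print(a,b,d,e,"matc",(a+b)/2+h*.07,"boxc",(d+e)/2+h*.045)
E
```

```text
[ 0.50494023 -0.09261494] [ 0.40033714 -0.08333942] [ 0.47947847 -0.06815595] [ 0.42230283 -0.06309517] matc [ 0.45872868 -0.01825718] boxc [ 0.45480565 -0.02080556]
```

The box centre is within about 4 mm of the mat's, and it is aligned with it.

```bash
python3 -c "
from h import *
print(r.finish_job())"
```

```text
the job is handed in; nothing more can be done
None
```

The blue-lidded kit box is standing on the mat, about 4 mm off its centre and aligned with it; I saw nothing else disturbed, and the job was handed in at about 12.5 s (the hand-in returned no verdict).

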